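# Feel along the raised stem of a relief tile

### The job

Feel the raised stem on the terracotta tile for grit before it is glazed: with the fingertips, touch it at the round boss and follow it lightly along all its bends to the three-lobed leaf at its other end, without pushing the sprung tray down onto its stops. Then take the hand away; the tile stays lying in its tray, neither gripped nor lifted, and the mug, bowl, stamp and jar around it are left alone.

Things in the scene. Friction and masses are not known exactly. Their poses are not given: they have to be found in the camera images.
- stand: fixed dark wooden plank, 250 x 170 x 18 mm, under the sprung tray; origin at the centre of its underside on the table, z up, x along its length
- tray (a joint): wooden tray (227 x 147 mm, 5 mm lips, 14 mm high) that carries the tile on four springs over the plank. Moves only straight up and down: 0 = fully up, grows as it is pressed down, 0.012 m = on its stops. Starts to give at about 1 to 3 N, then takes about 0.6 N per further mm; springs back up when let go
- tile: terracotta relief tile, 214 x 134 x 12 mm, about 0.6 kg, lying loose in the tray (1.5 mm play all round), its face 3 mm above the tray's lips; origin at the centre of its underside, z up, x along its length. The pale raised stem stands on its upper face, the boss at the -x end, the leaf at the +x end
- stem: pale raised clay stem, one piece with the tile: an S-shaped round-topped ridge 12 mm wide, 8 mm above the tile's face, 214 mm long, swinging 32 mm to either side. It begins in a round flat boss 28 mm across and ends in a leaf of three rounded lobes reaching about 22 mm, both also 8 mm high. Origin in the middle of the tile's face, axes as the tile's
- stem0 (a point): point on top of the stem (20 mm above the tile's underside): centre of the round boss, where the stem begins; marks are evenly spaced about 36 mm apart along the stem, whose S swings smoothly through them; moves with the tile
- stem1 (a point): point on top of the stem (20 mm above the tile's underside): mark 1 of 6 along the stem, counted from the boss; marks are evenly spaced about 36 mm apart along the stem, whose S swings smoothly through them; moves with the tile
- stem2 (a point): point on top of the stem (20 mm above the tile's underside): mark 2 of 6 along the stem, counted from the boss; marks are evenly spaced about 36 mm apart along the stem, whose S swings smoothly through them; moves with the tile
- stem3 (a point): point on top of the stem (20 mm above the tile's underside): mark 3 of 6 along the stem, counted from the boss; marks are evenly spaced about 36 mm apart along the stem, whose S swings smoothly through them; moves with the tile
- stem4 (a point): point on top of the stem (20 mm above the tile's underside): mark 4 of 6 along the stem, counted from the boss; marks are evenly spaced about 36 mm apart along the stem, whose S swings smoothly through them; moves with the tile
- stem5 (a point): point on top of the stem (20 mm above the tile's underside): mark 5 of 6 along the stem, counted from the boss; marks are evenly spaced about 36 mm apart along the stem, whose S swings smoothly through them; moves with the tile
- stem6 (a point): point on top of the stem (20 mm above the tile's underside): end of the stem, where the three lobes of the leaf spread from; marks are evenly spaced about 36 mm apart along the stem, whose S swings smoothly through them; moves with the tile
- mug: upturned pale bisque mug, 80 mm across, 80 mm high, with a handle reaching 29 mm out at its +y side; origin at the centre of its underside; stays where it is
- bowl: upturned pale bisque bowl, 112 mm across, 52 mm high; origin at the centre of its underside; stays where it is
- stamp: small turned wooden hand stamp standing upright, 30 mm across its foot, 64 mm high; origin at the centre of its underside; stays where it is
- jar: closed glaze jar with white lid, 72 mm across, 85 mm high; origin at the centre of its underside; stays where it is

How it is judged:
By the outcome, as a careful person would: the job done as asked, in the order asked, and still so for the second after the job is handed in, with the robot touching nothing.
It also fails if it takes over 48 s, if anything falls off the work surface, if the arm or the gripper's body presses on something with over 40 N, if the wrist force passes 120 N, or if a joint passes its speed limit or range.

### The arm

A 7-joint arm with a two-finger parallel gripper is mounted at the origin on the work surface. World frame = base frame: x ahead of the robot, y to its left, z up, the work surface at z = 0. Lengths are in mm, angles in rad, forces in N, time in s.
With the tool pointing down it reaches from about 425 to 1025 mm from the base axis. Payload 3.6 kg.
Tool frame: the origin (TCP) lies between the finger pads, 19 mm behind the fingertips; this is the grasp point; z points along the fingers, y is the line along which they close (so a half turn about z gives the same grasp; the last joint's range is limited). The gripper opens to 85 mm and grips with 20 to 120 N. Pads are 22 mm wide; open, the fingers measure 114 mm over their backs; the gripper's body (76 mm by 85 mm) begins 54 mm behind the grasp point. The pads swing forward as they close: fully open they stand 13 mm farther back than shut.
Start: joints at [1.034, 0.591, 0.048, 1.609, -0.033, 0.943, -0.034], TCP at [310.644, -655.08, 250.002] pointing down, gripper open.
Joint ranges: [-2.69, 2.69], [-0.47, 2.24], [-1.27, 1.36], [0.19, 2.51], [-1.53, 4.68], [0.08, 2.07], [-3.09, 3.09]. Speed limits (rad/s): [2.57, 2.57, 3.14, 3.14, 3.14, 3.14, 3.14].

### API

Orientations are given as a rotation vector (axis times angle).
In Python, from workcell import * gives the robot as it stands.
- The arm moves only by the tool drive_tool, never from a script. Its argument "increments" is text: rows parted by semicolons, each of 7 numbers parted by spaces: the shift along the tool's x, y, z in units of 100 mm (1.0 is 100 mm), then the turn, a rotation vector about the tool's x, y, z in units of pi/2 rad (1.0 is pi/2 rad), then the opening, from 0 (shut) to 1 (fully open). In form: dx dy dz ax ay az gripper; .... A call has 1 to 12 rows; each row shifts and turns the commanded pose from where the row before left it, along the tool's axes as they then stand; what a row does not reach is not made up. A row lasts 1/10 s, in which the tool goes at most 50 mm and 8.59 degrees, less where a joint would pass 70% of its speed; a pose out of reach is approached as far as the arm can. A call with a number of a shift or a turn outside -1 to 1 is refused whole. A call with a gripper value outside its range is refused whole. The fingers move at their own pace and stop on an object; the grip force is fixed at half the most. Time passes only in rows, so rows that do not move let the fingers close. It gives the time, the measured TCP pose, the force, the opening and the grip force at its end, in the units of the state.
- get_obs(): the state, without advancing time (a new reading comes with each control period).
- camera(name): name is "side" or "top"; returns a dict with "img" (480x640x3 uint8, blue, green, red), "fovy" (degrees; the focal length in pixels is half the picture's height over the tangent of half this angle, whatever the lens; pixels are square), "cx", "cy" (the principal point, pixels), "world_from_camera" (4x4, takes a point from camera to world coordinates). Camera axes: x right, y up, looking along -z (the intrinsics and any distortion apply to the point x, -y, -z); pixel columns grow to the right and rows downward; lengths in mm; the calibration is good to about 2 mm. A picture is of the moment at which its call begins. There is no depth.
- close_job(): hands the job in; it is judged then, once.
Trained networks look in the newest picture that a camera, given by its name, has taken for a name from the list of things; names that differ only in an ending like _2 or _b are one class to them, and where a whole thing is asked for, a point or a joint stands for the part that bears it (a point fixed in the world has none). Each returns a list of dicts, best first, with "conf" (0 to 1); they miss things now and then, are a little off and sometimes report something else, mostly with a low value. They report only what shows in the picture. A call takes as long as a camera call.
- outline_of(camera, label): "pixels" (480x640 bool, what is visible of it) and "pixel" ([column, row] in pixels, amid what is visible of it).
- landmark_of(camera, label): "pixel" ([column, row] in pixels: a listed point, or the origin of a listed thing).
The state is a dict: "clock": time; "joint_positions": joint angles; "joint_vel": joint speeds; "tau": joint torques, N m; "ee_pos": TCP position; "ee_rot": TCP orientation; "force": force on the tool from outside, world axes, zero at the start; "ft_torque": the same for the moment, N m; "opening": opening from 0.0 (shut) to 1.0 (fully open); "finger_force": force on a finger pad.
Only numpy, scipy, OpenCV 4.12 (cv2) and the standard library are available. Lean on these libraries where they do the work, as an engineer would, in place of code of your own. Each camera call takes 0.05 s, during which the arm holds its last target. There are 200 camera calls.

## Working session

There is one attempt and no reset: what is moved stays moved. The work goes in short steps, Python scripts to look and compute and a tool call to move; the robot and the scene stay as the last step left them, time stands still between calls to the robot, and variables do not carry over. Pictures are saved under pics/ and viewed, at most 10 in all, crops included, and the job is handed in when it is done.

Besides the shell and the picture viewer there is one more tool, called after "Call:" as name(argument=value, ...) on one line, values as JSON. drive_tool: Moves the arm, as the interface text tells. Its arguments: {"type":"object","properties":{"increments":{"type":"string"}},"required":["increments"]}

```bash
mkdir -p pics; ls; cat > h.py <<'E'
from workcell import *
import numpy as np, cv2
from scipy.spatial.transform import Rotation as R
def ray(c,p):
    f=240/np.tan(np.radians(c["fovy"])/2)
    d=np.array([(p[0]-c["cx"])/f,-(p[1]-c["cy"])/f,-1]);T=np.array(c["world_from_camera"])
    return T[:3,3],T[:3,:3]@d
def atz(c,p,z):
    o,d=ray(c,p);return o+d*(z-o[2])/d[2]
E
python3 - <<'E'
from h import *
for n in("top","side"):
    c=camera(n);cv2.imwrite(f"pics/{n}0.png",c["img"])
    print(n,{k:v for k,v in c.items() if k not in("img",)})
    for l in ["stem%d"%i for i in range(7)]+["tile","stand","mug","bowl","stamp","jar"]:
        r=landmark_of(n,l)
        print(l,[(np.round(q["pixel"],1),round(q["conf"],2),np.round(atz(c,q["pixel"],46 if l[:4]=="stem" else 26 if l=="tile" else 0),1)) for q in r[:2]])
s=get_obs();print(s["ee_pos"],s["ee_rot"],s["clock"],s["force"])
E
```

```text
pics
top {'fovy': 52.72414945772733, 'cx': 315.09644584162606, 'cy': 231.58146386112944, 'world_from_camera': array([[-1.09633565e-02,  9.83237021e-01, -1.82002100e-01,
         4.34783969e+02],
       [-9.99603267e-01, -1.54991077e-02, -2.35178030e-02,
         3.56552488e+00],
       [-2.59444447e-02,  1.81672060e-01,  9.83016861e-01,
         8.66478421e+02],
       [ 0.00000000e+00,  0.00000000e+00,  0.00000000e+00,
         1.00000000e+00]])}
stem0 [(array([335.7, 236.8]), 0.94, array([577. , -12.1,  46. ])), (array([389.8, 248.4]), 0.92, array([ 555.5, -103.9,   46. ]))]
stem1 [(array([335.7, 236.8]), 0.94, array([577. , -12.1,  46. ])), (array([389.8, 248.4]), 0.92, array([ 555.5, -103.9,   46. ]))]
stem2 [(array([335.7, 236.8]), 0.94, array([577. , -12.1,  46. ])), (array([389.8, 248.4]), 0.92, array([ 555.5, -103.9,   46. ]))]
stem3 [(array([335.7, 236.8]), 0.94, array([577. , -12.1,  46. ])), (array([389.8, 248.4]), 0.92, array([ 555.5, -103.9,   46. ]))]
stem4 [(array([335.7, 236.8]), 0.94, array([577. , -12.1,  46. ])), (array([389.8, 248.4]), 0.92, array([ 555.5, -103.9,
[... 1935 characters left out ...]
, array([ 599.4, -138.8,   46. ])), (array([328.3, 246.8]), 0.76, array([567., -44.,  46.]))]
tile [(array([332.3, 250.3]), 0.77, array([565. , -59.1,  26. ]))]
stand []
mug [(array([418.2, 279.1]), 0.74, array([411. , -75.2,   0. ])), (array([325.7, 250.3]), 0.73, array([586.2, -81.4,   0. ]))]
bowl [(array([237.7, 243. ]), 0.97, array([744.4, -35.9,   0. ]))]
stamp [(array([301.5, 336.9]), 0.97, array([545.4, 119.3,   0. ]))]
jar [(array([356.5, 202. ]), 0.61, array([ 583.5, -242.2,    0. ])), (array([333.4, 242.9]), 0.18, array([ 580.7, -106. ,    0. ]))]
[ 310.60491494 -655.08726     250.01304828] [ 3.06489751e+00  6.89881350e-01 -6.55727516e-05] 1.4 [ 0.16098797 -0.4359833  -0.69095646]
```

View pics/top0.png

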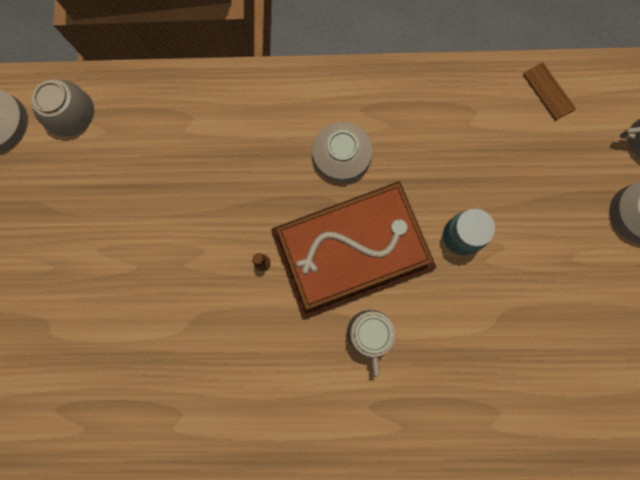

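View pics/side0.png

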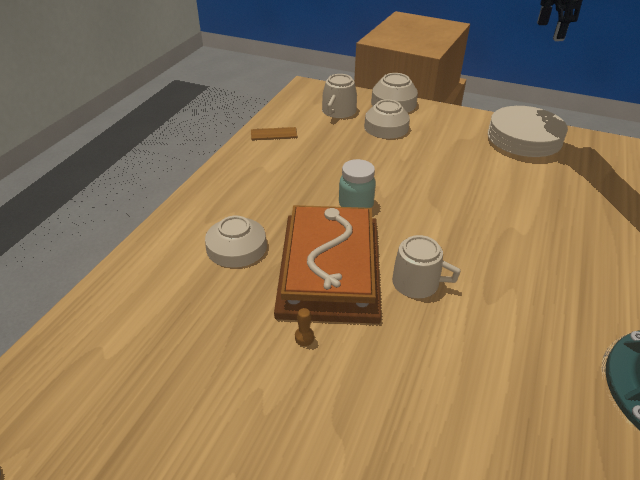

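```bash
python3 - <<'E'
from h import *
for n in("top","side"):
    c=camera(n)
    for q in landmark_of(n,"stem3"): print(n,np.round(q["pixel"],1),round(q["conf"],2),np.round(atz(c,q["pixel"],50),1))
    for l in("stem","tile"):
        r=outline_of(n,l)
        for q in r[:2]: print(l,q["conf"],q["pixels"].sum(),q["pixel"])
    q=r[0]["pixels"].astype(np.uint8)
    k=max(cv2.findContours(q,0,2)[0],key=cv2.contourArea)
    b=cv2.boxPoints(cv2.minAreaRect(k));print([np.round(atz(c,p,40),1) for p in b])
E
```

```text
top [397.9 227.8] 0.98 [ 590.3 -118.6   50. ]
top [314.3 237.9] 0.83 [575.   24.6  50. ]
top [372.7 251.7] 0.81 [549.7 -74.3  50. ]
top [337.2 235.8] 0.79 [578.  -14.6  50. ]
top [350.8 244.9] 0.68 [561.9 -37.5  50. ]
top [353.1 244.9] 0.65 [561.9 -41.4  50. ]
top [390.3 245.5] 0.63 [ 559.9 -104.4   50. ]
stem 0.95 1287 [352.4, 245.5]
stem 0.82 9885 [354.6, 243.3]
tile 0.62 9780 [353.5, 245.4]
[array([592.5,  82.6,  40. ]), array([ 667.8, -126.1,   40. ]), array([ 535.3, -167.4,   40. ]), array([463.5,  35.6,  40. ])]
side [330.5 210.3] 0.98 [ 599.4 -135.5   50. ]
side [315.1 256. ] 0.9 [577.1  -9.6  50. ]
side [330.4 242.2] 0.86 [566.5 -52.2  50. ]
side [311.6 267. ] 0.78 [572.1  17.1  50. ]
side [348.1 220.9] 0.73 [ 558.6 -119.    50. ]
side [329.1 247.5] 0.63 [563.5 -38.6  50. ]
side [349.3 233. ] 0.6 [545.  -88.1  50. ]
side [326.8 273.2] 0.55 [543.8  20.7  50. ]
stem 0.79 946 [326.7, 247.9]
stem 0.57 6735 [329.0, 250.2]
tile 0.95 6897 [329.2, 253.7]
[array([593.1,  76.4,  40. ]), array([ 684.8, -132.4,   40. ]), array([ 530.6, -187. ,   40. ]), array([465.1,  29.7,  40. ])]
```

Top view: tile is centred near (353,245), boss at (399,228), leaf at (308,266), with the mug at (373,335), jar at (470,232), bowl at (343,150) and stamp at (261,262) around it. In the side view the boss is at (331,212) and the leaf at (328,280). The stem marks can't be told apart, so I'll fit a stem/tile model to both views.

```bash
cat > fit.py <<'E'
from h import *
from scipy.optimize import least_squares
from scipy.spatial import cKDTree
from scipy.interpolate import CubicSpline
def proj(c,P):
    T=np.linalg.inv(c["world_from_camera"]);q=P@T[:3,:3].T+T[:3,3]
    f=240/np.tan(np.radians(c["fovy"])/2)
    return np.c_[c["cx"]-f*q[:,0]/q[:,2],c["cy"]+f*q[:,1]/q[:,2]]
C={}
for n in("top","side"):
    c=camera(n);m=cv2.imread(f"pics/{n}0.png");hsv=cv2.cvtColor(m,cv2.COLOR_BGR2HSV)
    roi=np.zeros(m.shape[:2],np.uint8)
    poly={"top":[(284,232),(396,192),(424,255),(310,300)],"side":[(294,209),(372,209),(370,290),(288,289)]}[n]
    cv2.fillPoly(roi,[np.array(poly)],1)
    pale=((hsv[...,1]<110)&(hsv[...,2]>90)&(roi>0)).astype(np.uint8)
    red=((hsv[...,0]<12)&(hsv[...,1]>150)&(hsv[...,2]>110)).astype(np.uint8)|pale
    lab,cc,st,_=cv2.connectedComponentsWithStats(red)
    k=cc==(1+np.argmax(st[1:,4]))
    C[n]=(c,pale.astype(bool),k.astype(np.uint8))
    print(n,pale.sum(),k.sum())
def curve(A,X,n=400):   # S: y=A sin(pi x/X), sign free
    x=np.linspace(-X,X,n);y=A*np.sin(np.pi*x/X);s=np.r_[0,np.cumsum(np.hypot(np.diff(x),np.diff(y)))]
    return x,y,s
if __name__=="__main__":
    # A=32 -> X from length 214
    from scipy.optimize import brentq
    X=brentq(lambda X:curve(32,X)[2][-1]-214,40,107);print("X",X)
    x,y,s=curve(32,X);pts=np.c_[x,y]
    def world(p,L,z): 
        a=p[2];return np.c_[L@np.array([[np.cos(a),np.sin(a)],[-np.sin(a),np.cos(a)]])+p[:2],np.full(len(L),z)]
    corners=np.array([[-107,-67],[107,-67],[107,67],[-107,67]])
    K={}
    for n in C:
        k=max(cv2.findContours(cv2.morphologyEx(C[n][2],cv2.MORPH_CLOSE,np.ones((5,5))),0,1)[0],key=cv2.contourArea)
        q=cv2.approxPolyDP(cv2.convexHull(k),6,True)[:,0].astype(float);K[n]=q;print(n,q.tolist())
    for sg in(1,-1):
        def res(p):
            out=[]
            for i,n in enumerate(C):
                c,pale,_=C[n];off=p[4+2*i:6+2*i]
                ps=np.argwhere(pale)[:,::-1].astype(float)
                d,_=cKDTree(proj(c,world(p,pts*[1,sg],p[3]))+off).query(ps)
                out+=[np.maximum(d-2.5,0)]
                d2,_=cKDTree(ps).query(proj(c,world(p,pts*[1,sg],p[3]))[::10]+off);out+=[d2*2]
                pc=proj(c,world(p,corners,p[3]-8))+off
                d,_=cKDTree(K[n]).query(pc);out+=[np.clip(d,0,8)*1.5]
            return np.r_[np.concatenate(out),p[4:]*2]
        r=least_squares(res,[565,-45,1.92,55,0,0,0,0],x_scale=[1,1,.01,1,1,1,1,1],loss="soft_l1",diff_step=1e-4)
        print(sg,r.cost,np.round(r.x,3))
        if sg==1 or r.cost<best[0]: best=(r.cost,r.x,sg)
    _,p,sg=best
    sm=np.linspace(0,s[-1],7);M=np.c_[np.interp(sm,s,x),sg*np.interp(sm,s,y)]
    print("marks tile",np.round(M,1).tolist());print("world",np.round(world(p,M,p[3]),1).tolist())
    np.save("fit.npy",np.r_[p,sg])
    ims=[]
    for i,n in enumerate(C):
        c=C[n][0];m=cv2.resize(cv2.imread(f"pics/{n}0.png"),None,fx=4,fy=4,interpolation=2)
        o=p[4+2*i:6+2*i]
        for P,col in((world(p,pts*[1,sg],p[3]),(255,0,0)),(world(p,corners,p[3]-8),(0,255,0))):
            q=((proj(c,P)+o+.5)*4).astype(int);cv2.polylines(m,[q],len(P)==4,col,1)
        for q in proj(c,world(p,M,p[3]))+o: cv2.circle(m,tuple(((q+.5)*4).astype(int)),4,(0,0,0),1)
        u,v=(proj(c,world(p,np.zeros((1,2)),p[3]))[0]*4).astype(int);ims.append(m[v-290:v+290,u-(330 if i==0 else 60*1)-(0 if i==0 else 140):u+(330 if i==0 else 200)])
    im=np.hstack(ims);print(im.shape);cv2.imwrite("pics/fit0.png",cv2.resize(im,(800,int(im.shape[0]*800/im.shape[1]))))
E
python3 fit.py
```

```text
top 1209 9378
side 960 991
X 81.72569711228506
top [[398.0, 190.0], [425.0, 259.0], [307.0, 301.0], [283.0, 230.0]]
side [[336.0, 209.0], [351.0, 233.0], [339.0, 285.0], [329.0, 291.0], [306.0, 261.0], [325.0, 210.0]]
1 15854.522246473567 [ 363.734  -29.87     1.335  170.215    0.717 -126.951 -127.451   20.979]
-1 1401.5892615532832 [ 5.43269e+02  9.59400e+00  2.02000e+00  1.19930e+02  3.04510e+01
 -6.04500e+00 -2.17000e-01  7.66400e+00]
marks tile [[-81.7, -0.0], [-57.3, 25.8], [-24.4, 25.8], [-0.0, 0.0], [24.4, -25.8], [57.3, -25.8], [81.7, 0.0]]
world [[578.8, -64.0, 119.9], [544.9, -53.2, 119.9], [530.6, -23.7, 119.9], [543.3, 9.6, 119.9], [555.9, 42.8, 119.9], [541.7, 72.4, 119.9], [507.8, 83.2, 119.9]]
(580, 1060, 3)
```

```bash
sed -i 's/(hsv\[...,0\]<12)&(hsv\[...,1\]>150)&(hsv\[...,2\]>110)/(hsv[...,0]<14)\&(hsv[...,1]>150)\&(hsv[...,2]>(110 if n=="top" else 150))/; s/p\[4:\]\*2\]/p[4:]*15]/' fit.py
python3 - <<'E'
import cv2
h=cv2.cvtColor(cv2.imread("pics/side0.png"),cv2.COLOR_BGR2HSV)
for u,v in((310,220),(355,280),(300,275),(365,215),(283,290),(331,299)):print(h[v,u])
E
python3 fit.py
```

```text
[ 12 181 168]
[ 12 182 167]
[ 12 185 167]
[ 12 182 167]
[ 16 175 131]
[ 14 167  81]
top 1209 9379
side 960 6353
X 81.72569711228506
top [[398.0, 190.0], [425.0, 259.0], [307.0, 301.0], [283.0, 230.0]]
side [[297.0, 207.0], [367.0, 209.0], [369.0, 292.0], [286.0, 288.0]]
1 16488.24676781708 [ 5.60243e+02 -3.68440e+01  1.56000e+00  5.49090e+01  1.10000e-01
 -3.70000e-02 -1.80000e-02  3.81000e-01]
-1 1806.3003308709203 [ 5.55304e+02 -2.09590e+01  1.99000e+00  9.19170e+01  1.13830e+01
 -5.70000e-01  1.60000e-02  7.88600e+00]
marks tile [[-81.7, -0.0], [-57.3, 25.8], [-24.4, 25.8], [-0.0, 0.0], [24.4, -25.8], [57.3, -25.8], [81.7, 0.0]]
world [[588.6, -95.6, 91.9], [555.0, -83.8, 91.9], [541.7, -53.8, 91.9], [555.3, -21.0, 91.9], [568.9, 11.9, 91.9], [555.6, 41.9, 91.9], [522.0, 53.7, 91.9]]
(580, 1060, 3)
```

View pics/fit0.png

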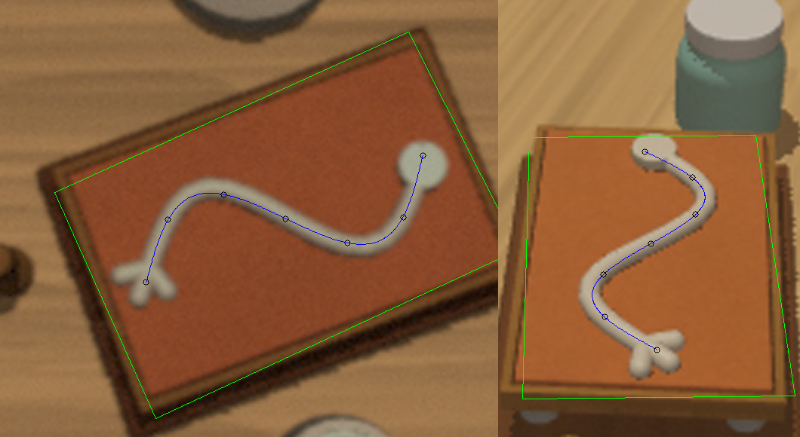

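```bash
cat > tri.py <<'E'
from fit import *
t,sd=C["top"][0],C["side"][0]
def tri(a,b):
    o1,d1=ray(t,a);o2,d2=ray(sd,b)
    k=np.linalg.lstsq(np.c_[d1,-d2],o2-o1,rcond=None)[0]
    p,q=o1+k[0]*d1,o2+k[1]*d2;return (p+q)/2,np.linalg.norm(p-q)
for a,b in(((398,190),(297,207)),((425,259),(367,209)),((307,301),(369,292)),((283,230),(286,288))):
    print(a,*[np.round(x,1) for x in tri(a,b)])
# boss centre by the network and by sub-image moments
print("boss",*[np.round(x,1) for x in tri((397.9+.7,227.8),(330.8,210.7+2))])
for n,l in(("mug",80),("jar",85),("bowl",52),("stamp",64)):
    r=[landmark_of(c,n)[0]["pixel"] for c in("top","side")];print(n,*[np.round(x,1) for x in tri(*r)])
T=np.array(t["world_from_camera"]);print(get_obs()["clock"])
E
python3 tri.py; python3 - <<'E'
import sys;sys.path.insert(0,".")
from h import *
# gripper start TCP seen?
for n in("top","side"):
    c=camera(n);print(n,np.array(c["world_from_camera"])[:3,3])
E
```

```text
top 1209 9379
side 960 6353
(398, 190) [ 659.  -121.3   49.2] 3.5
(425, 259) [ 536.3 -160.9   53.9] 1.7
(307, 301) [467.3  37.6  54.1] 1.4
(283, 230) [589.4  78.1  51.8] 0.3
boss [ 590.2 -118.    59.3] 3.5
mug [409.9 -67.2  10.2] 4.4
jar [ 582.4 -236.5    2.9] 7.6
bowl [744.8 -32.1  -2.5] 5.5
stamp [ 615.   -58.8 -242.3] 21.4
2.5
top [434.78396904   3.56552488 866.47842079]
side [321.77600337 599.62438672 659.86210238]
```

```bash
sed -i 's/\[565,-45,1.92,55,0,0,0,0\]/[563,-41.6,1.906,60,0,0,0,0]/; s/loss="soft_l1",diff_step=1e-4/loss="soft_l1",diff_step=[1e-4,1e-3,1e-3,1e-3,.1,.1,.1,.1]/; s/pics\/fit0/pics\/fit1/; s/for sg in(1,-1)/for sg in(-1,)/; s/if sg==1 or r.cost<best\[0\]: //' fit.py
sed -i 's/np.clip(d,0,8)/np.clip(d,0,20)/; s/K\[n\]=q;/K[n]=q+np.sign(q-q.mean(0))*.7;/' fit.py
python3 fit.py
```

```text
top 1209 9379
side 960 6353
X 81.72569711228506
top [[398.0, 190.0], [425.0, 259.0], [307.0, 301.0], [283.0, 230.0]]
side [[297.0, 207.0], [367.0, 209.0], [369.0, 292.0], [286.0, 288.0]]
-1 1814.3500868952112 [ 5.56899e+02 -2.57600e+01  1.98300e+00  8.31420e+01  8.43400e+00
 -3.51000e-01  9.00000e-03  5.81900e+00]
marks tile [[-81.7, -0.0], [-57.3, 25.8], [-24.4, 25.8], [-0.0, 0.0], [24.4, -25.8], [57.3, -25.8], [81.7, 0.0]]
world [[589.6, -100.6, 83.1], [556.2, -88.6, 83.1], [543.0, -58.5, 83.1], [556.9, -25.8, 83.1], [570.8, 7.0, 83.1], [557.6, 37.1, 83.1], [524.2, 49.1, 83.1]]
(580, 1060, 3)
```

View pics/fit1.png

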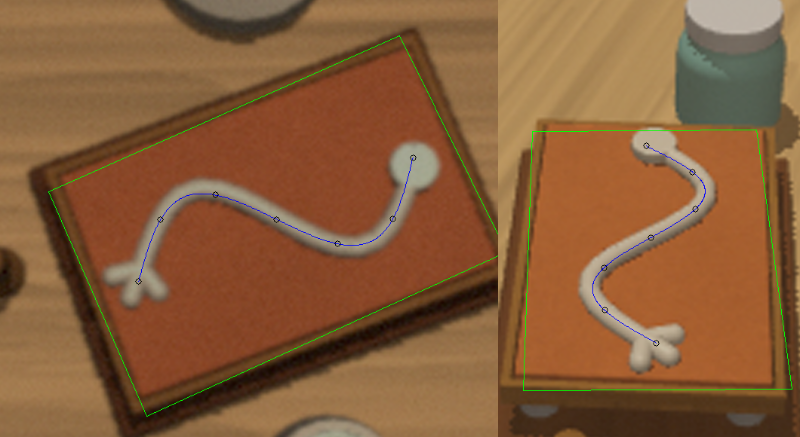

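```bash
cat > rect.py <<'E'
from fit import *
cx,cy,a=563,-41.6,1.906
def w(L,z): return np.c_[np.asarray(L)@np.array([[np.cos(a),np.sin(a)],[-np.sin(a),np.cos(a)]])+[cx,cy],np.full(len(L),z)]
if __name__=="__main__":
    S=3;ims=[]
    src=np.float32([[-110,-70],[110,-70],[110,70],[-110,70]])
    dst=np.float32([[(x+120)*S,(80-y)*S] for x,y in src])
    for n in C:
        c,pale,_=C[n];H=cv2.getPerspectiveTransform(np.float32(proj(c,w(src,60))),dst)
        im=cv2.warpPerspective(cv2.imread(f"pics/{n}0.png"),H,(240*S,160*S),flags=cv2.INTER_CUBIC)
        pm=cv2.warpPerspective(pale.astype(np.float32),H,(240*S,160*S))>.5
        print(n)
        row=[]
        for X in range(-100,101,5):
            y=np.flatnonzero(pm[:,(X+120)*S]);row.append((X,round(80-y.mean()/S,1),round(len(y)/S,1)) if len(y) else (X,))
        print(row)
        u,v=np.nonzero(pm)[::-1];print("x range",u.min()/S-120,u.max()/S-120)
        for X in range(-100,101,20): cv2.line(im,((X+120)*S,0),((X+120)*S,480),(0,0,0) if X==0 else (120,120,120),1)
        for Y in range(-60,61,20): cv2.line(im,(0,(80-Y)*S),(720,(80-Y)*S),(0,0,0) if Y==0 else (120,120,120),1)
        ims.append(cv2.resize(im,None,fx=.62,fy=.62,interpolation=cv2.INTER_AREA))
    cv2.imwrite("pics/rect.png",np.vstack(ims))
E
python3 rect.py
```

```text
top 1209 9379
side 960 6353
top
[(-100,), (-95, np.float64(0.5), 10.3), (-90, np.float64(-0.5), 24.0), (-85, np.float64(-0.3), 27.7), (-80, np.float64(0.3), 29.0), (-75, np.float64(1.3), 28.3), (-70, np.float64(6.8), 30.7), (-65, np.float64(19.0), 15.7), (-60, np.float64(23.3), 14.3), (-55, np.float64(27.3), 13.7), (-50, np.float64(30.0), 13.0), (-45, np.float64(31.5), 11.3), (-40, np.float64(31.3), 11.0), (-35, np.float64(31.3), 11.0), (-30, np.float64(28.5), 12.7), (-25, np.float64(26.3), 13.0), (-20, np.float64(22.0), 14.3), (-15, np.float64(18.0), 17.0), (-10, np.float64(13.2), 18.0), (-5, np.float64(7.3), 17.7), (0, np.float64(2.2), 18.0), (5, np.float64(-3.3), 18.3), (10, np.float64(-9.7), 16.3), (15, np.float64(-15.7), 15.7), (20, np.float64(-19.7), 14.3), (25, np.float64(-23.3), 14.3), (30, np.float64(-26.3), 12.3), (35, np.float64(-28.8), 10.7), (40, np.float64(-29.8), 12.7), (45, np.float64(-29.2), 11.3), (50, np.float64(-28.0), 12.3), (55, np.float64(-25.3), 14.3), (60, np.float64(-21.8), 14.7), (65, np.float64(-17.3), 15.7), (70, np.float64(-12.3), 15.7), (75, np.float64(
[... 736 characters left out ...]
3), (-5, np.float64(11.5), 19.3), (0, np.float64(4.5), 21.3), (5, np.float64(0.0), 24.3), (10, np.float64(-6.3), 24.3), (15, np.float64(-10.8), 20.7), (20, np.float64(-16.2), 18.7), (25, np.float64(-21.5), 17.3), (30, np.float64(-25.2), 16.0), (35, np.float64(-27.2), 14.0), (40, np.float64(-29.3), 12.3), (45, np.float64(-31.0), 11.7), (50, np.float64(-30.5), 11.3), (55, np.float64(-28.3), 13.7), (60, np.float64(-25.3), 15.0), (65, np.float64(-22.2), 16.7), (70, np.float64(-17.2), 18.7), (75, np.float64(-6.1), 25.7), (80, np.float64(2.3), 38.3), (85, np.float64(5.0), 33.0), (90, np.float64(6.0), 23.0), (95, np.float64(6.3), 25.0), (100, np.float64(6.5), 22.7)]
x range -93.66666666666667 109.0
```

View pics/rect.png

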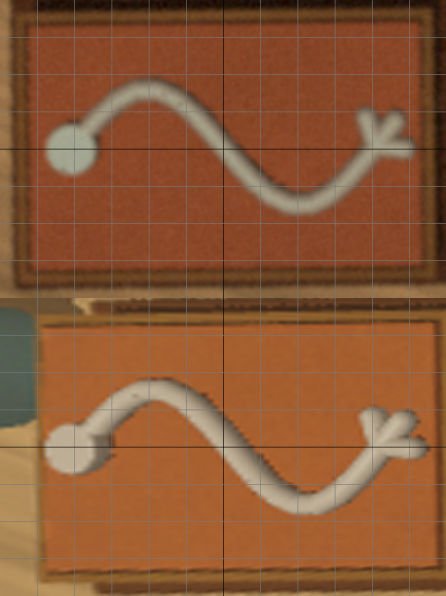

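The rectified views now agree. The stem runs as y = -32·sin(πx/81.7), with the boss at (-81,0) and the leaf fork at (82,0). The tile centre is about (563,-42), yaw is 109.2°, and the stem top is at z≈58–60. Next I'll move over the boss with the fingers shut.

Call:
drive_tool(increments="0.40 -0.30 0 0 0 0 0;0.40 -0.30 0 0 0 0 0;0.40 -0.30 0 0 0 0 0;0.40 -0.30 0 0 0 0 0;0.40 -0.30 0 0 0 0 0;0.40 -0.30 0 0 0 0 0;0.40 -0.30 0 0 0 0 0;0.40 -0.30 0 0 0 0 0;0.40 -0.30 0 0 0 0 0;0.40 -0.30 0 0 0 0 0;0.40 -0.30 0 0 0 0 0;0.40 -0.30 0 0 0 0 0")

```text
clock: 4.0
ee_pos: [590.9, -122.3, 250.3]
ee_rot: [3.065, 0.69, 0.001]
force: [0.9, -0.7, 1.0]
opening: -0.005
finger_force: 0.0
```

Call:
drive_tool(increments="0 0 0.15 0 0 -0.093 0;0 0 0.15 0 0 -0.093 0;0 0 0.15 0 0 -0.093 0;0 0 0.15 0 0 -0.093 0;0 0 0.15 0 0 -0.093 0;0 0 0.15 0 0 -0.093 0;0 0 0.1 0 0 -0.093 0;0 0 0.1 0 0 -0.093 0;0 0 0.1 0 0 -0.093 0;0 0 0.1 0 0 -0.094 0;0 0 0 0 0 0 0;0 0 0 0 0 0 0")

```text
clock: 5.2
ee_pos: [590.2, -124.4, 120.0]
ee_rot: [-1.825, -2.557, -0.0]
force: [-0.0, 0.3, 0.0]
opening: -0.003
finger_force: 0.0
```

```bash
cat > st.py <<'E'
from rect import *
def state():
    s=get_obs();m=R.from_rotvec(s["ee_rot"]).as_matrix();p=np.array(s["ee_pos"])
    d=p[:2]-[cx,cy];t=[np.cos(a)*d[0]+np.sin(a)*d[1],-np.sin(a)*d[0]+np.cos(a)*d[1]]
    print("clk",s["clock"],"pos",p.round(1),"tile xy",np.round(t,1),"toolx yaw",np.arctan2(m[1,0],m[0,0]).round(4),"z",m[:,2].round(3),"F",np.round(s["force"],2),s["opening"])
state()
E
python3 st.py
```

```text
top 1209 9379
side 960 6353
clk 5.3 pos [ 590.6 -124.2  120.6] tile xy [-87.1   1.1] toolx yaw 1.903 z [ 0.001 -0.    -1.   ] F [ 1.2  -0.76  0.68] -0.002273993554785151
```

Call:
drive_tool(increments="0.027 0 0.12 0 0 0 0;0.027 0.006 0.12 0 0 0 0;0 0 0.1 0 0 0 0;0 0 0 0 0 0 0")

```text
clock: 5.7
ee_pos: [587.4, -118.4, 83.9]
ee_rot: [-1.818, -2.558, 0.003]
force: [-0.3, -0.3, -0.0]
opening: 0.003
finger_force: 0.0
```

Call:
drive_tool(increments="0 0 0.02 0 0 0 0;0 0 0 0 0 0 0")

```text
clock: 5.9
ee_pos: [589.0, -118.9, 83.8]
ee_rot: [-1.821, -2.56, 0.0]
force: [0.6, -0.2, 0.6]
opening: 0.002
finger_force: 0.0
```

Call:
drive_tool(increments="0 0 0.02 0 0 0 0;0 0 0 0 0 0 0")

```text
clock: 6.1
ee_pos: [588.9, -119.0, 82.1]
ee_rot: [1.821, 2.56, 0.0]
force: [0.4, -0.3, -0.4]
opening: -0.001
finger_force: 0.0
```

```bash
cat >> st.py <<'E'
for i in range(3): camera("side");state()
E
python3 st.py; python3 - <<'E'
import sys;sys.path.insert(0,".")
from h import *
a=camera("top")["img"][170:310,250:460];b=camera("side")["img"][150:330,240:420]
a=cv2.resize(a,(480,320),interpolation=2);b=cv2.resize(b,(320,320),interpolation=2)
cv2.imwrite("pics/touch.png",np.hstack([a,b]))
E
```

```text
top 1209 9379
side 960 6353
clk 6.2 pos [ 589.  -118.9   82.2] tile xy [-81.6   0.9] toolx yaw 1.9051 z [ 0. -0. -1.] F [ 0.64 -0.9   0.82] -0.0014885810127435242
clk 6.25 pos [ 589.  -118.9   82.2] tile xy [-81.6   0.9] toolx yaw 1.905 z [ 0. -0. -1.] F [ 0.08 -0.23 -0.1 ] 0.002602732806699957
clk 6.3 pos [ 589.  -118.9   82.2] tile xy [-81.5   0.9] toolx yaw 1.9051 z [ 0. -0. -1.] F [-0.33  0.5  -0.19] -0.0021845011939165405
clk 6.35 pos [ 589.  -118.9   82.2] tile xy [-81.5   0.9] toolx yaw 1.9051 z [ 0. -0. -1.] F [0.56 0.03 0.78] -0.0003968216718531219
```

View pics/touch.png

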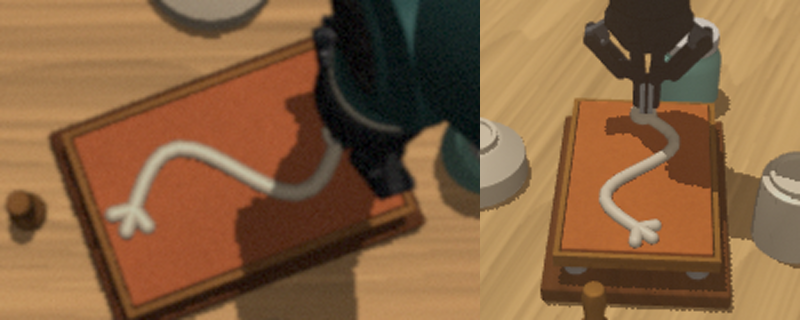

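Call:
drive_tool(increments="0 0 0.02 0 0 0 0;0 0 0 0 0 0 0")

```text
clock: 6.65
ee_pos: [589.0, -118.8, 79.9]
ee_rot: [1.821, 2.56, 0.0]
force: [-0.1, -0.2, -0.3]
opening: 0.003
finger_force: 0.0
```

Call:
drive_tool(increments="0 0 0.01 0 0 0 0;0 0 0 0 0 0 0")

```text
clock: 6.85
ee_pos: [589.0, -118.8, 79.1]
ee_rot: [1.821, 2.56, -0.0]
force: [-0.9, 0.2, 3.7]
opening: -0.001
finger_force: 1.4
```

Call:
drive_tool(increments="0 0 0.01 0 0 0 0;0 0 0 0 0 0 0")

```text
clock: 7.05
ee_pos: [588.9, -118.8, 78.1]
ee_rot: [1.821, 2.56, 0.0]
force: [-0.4, 0.0, 3.5]
opening: 0.001
finger_force: 1.7
```

```bash
sed -i 's/range(3)/range(5)/' st.py; python3 st.py
```

```text
top 1209 9379
side 960 6353
clk 7.15 pos [ 589.  -118.8   78.1] tile xy [-81.5   0.9] toolx yaw 1.9052 z [ 0. -0. -1.] F [-0.92 -0.74  4.4 ] -0.0013885196834937303
clk 7.2 pos [ 588.9 -118.9   78.1] tile xy [-81.5   0.9] toolx yaw 1.9052 z [ 0. -0. -1.] F [-0.37 -0.25  4.47] -0.003542714778157875
clk 7.25 pos [ 589.  -118.9   78.1] tile xy [-81.5   0.9] toolx yaw 1.9052 z [ 0. -0. -1.] F [0.01 0.59 3.62] -0.0015363895148567516
clk 7.3 pos [ 589.  -118.8   78.1] tile xy [-81.5   0.9] toolx yaw 1.9053 z [ 0. -0. -1.] F [-0.01  0.96  2.89] 0.0020276532469256704
clk 7.35 pos [ 589.  -118.8   78.1] tile xy [-81.5   0.9] toolx yaw 1.9053 z [ 0. -0. -1.] F [0.87 0.27 3.4 ] 0.002109925049452137
clk 7.4 pos [ 589.  -118.8   78.1] tile xy [-81.5   0.9] toolx yaw 1.9052 z [ 0. -0. -1.] F [-0.42  0.09  2.65] 0.002786733527164756
```

```bash
cat > path.py <<'E'
import numpy as np
X=81.7;x=np.linspace(-X,X,4000);y=-32*np.sin(np.pi*x/X)
s=np.r_[0,np.cumsum(np.hypot(np.diff(x),np.diff(y)))]
q=np.linspace(0,s[-1],48);P=np.c_[np.interp(q,s,x),np.interp(q,s,y)];P=np.vstack([P,P[-1]+[2.5,3.1]])
Q=np.round(P/100/.005)*.005
for k in range(0,48,12): print("; ".join("%g %g 0 0 0 0 0"%(d[0].round(3),-d[1].round(3)) for d in np.diff(Q,axis=0)[k:k+12]),"-> tile",Q[k+12]*100)
E
python3 path.py
```

```text
0.025 -0.035 0 0 0 0 0; 0.03 -0.035 0 0 0 0 0; 0.03 -0.035 0 0 0 0 0; 0.03 -0.035 0 0 0 0 0; 0.03 -0.035 0 0 0 0 0; 0.035 -0.03 0 0 0 0 0; 0.03 -0.03 0 0 0 0 0; 0.04 -0.03 0 0 0 0 0; 0.035 -0.02 0 0 0 0 0; 0.045 -0.02 0 0 0 0 0; 0.045 -0.01 0 0 0 0 0; 0.045 -0.005 0 0 0 0 0 -> tile [-39.5  32. ]
0.045 0.005 0 0 0 0 0; 0.04 0.02 0 0 0 0 0; 0.04 0.02 0 0 0 0 0; 0.04 0.025 0 0 0 0 0; 0.035 0.03 0 0 0 0 0; 0.03 0.03 0 0 0 0 0; 0.03 0.035 0 0 0 0 0; 0.035 0.035 0 0 0 0 0; 0.03 0.03 0 0 0 0 0; 0.025 0.035 0 0 0 0 0; 0.03 0.035 0 0 0 0 0; 0.03 0.04 0 0 0 0 0 -> tile [ 1.5 -2. ]
0.03 0.035 0 0 0 0 0; 0.025 0.035 0 0 0 0 0; 0.03 0.03 0 0 0 0 0; 0.035 0.035 0 0 0 0 0; 0.03 0.035 0 0 0 0 0; 0.03 0.03 0 0 0 0 0; 0.035 0.03 0 0 0 0 0; 0.04 0.025 0 0 0 0 0; 0.04 0.02 0 0 0 0 0; 0.04 0.02 0 0 0 0 0; 0.045 0.005 0 0 0 0 0; 0.045 -0.005 0 0 0 0 0 -> tile [ 44.  -31.5]
0.045 -0.01 0 0 0 0 0; 0.045 -0.02 0 0 0 0 0; 0.035 -0.02 0 0 0 0 0; 0.04 -0.03 0 0 0 0 0; 0.03 -0.03 0 0 0 0 0; 0.035 -0.03 0 0 0 0 0; 0.03 -0.035 0 0 0 0 0; 0.03 -0.035 0 0 0 0 0; 0.03 -0.035 0 0 0 0 0; 0.03 -0.035 0 0 0 0 0; 0.025 -0.035 0 0 0 0 0; 0.025 -0.03 0 0 0 0 0 -> tile [84.  3.]
```

Call:
drive_tool(increments="0.025 -0.035 0.005 0 0 0 0; 0.03 -0.035 0 0 0 0 0; 0.03 -0.035 0 0 0 0 0; 0.03 -0.035 0 0 0 0 0; 0.03 -0.035 0 0 0 0 0; 0.035 -0.03 0 0 0 0 0; 0.03 -0.03 0 0 0 0 0; 0.04 -0.03 0 0 0 0 0; 0.035 -0.02 0 0 0 0 0; 0.045 -0.02 0 0 0 0 0; 0.045 -0.01 0 0 0 0 0; 0.045 -0.005 0 0 0 0 0")

```text
clock: 8.6
ee_pos: [544.0, -89.7, 77.3]
ee_rot: [-1.821, -2.559, 0.002]
force: [0.8, -2.4, 4.4]
opening: 0.001
finger_force: 1.9
```

```bash
sed -i 's/range(5)/range(2)/' st.py; python3 st.py;python3 - <<'E'
import sys;sys.path.insert(0,".")
from h import *
a=camera("top")["img"][170:310,250:460];b=camera("side")["img"][150:330,240:420]
a=cv2.resize(a,(480,320),interpolation=2);b=cv2.resize(b,(320,320),interpolation=2)
cv2.imwrite("pics/mid.png",np.hstack([a,b]))
E
```

```text
top 1209 9379
side 960 6353
clk 8.7 pos [543.6 -88.8  77.3] tile xy [-38.2  33.8] toolx yaw 1.9061 z [-0.002  0.    -1.   ] F [-0.03  0.83  3.55] -0.00158570897452206
clk 8.75 pos [543.6 -88.8  77.2] tile xy [-38.2  33.8] toolx yaw 1.9061 z [-0.002  0.    -1.   ] F [-0.25  0.71  3.4 ] 0.00017870595906860015
clk 8.8 pos [543.6 -88.8  77.2] tile xy [-38.2  33.8] toolx yaw 1.9059 z [-0.002  0.001 -1.   ] F [-0.57 -0.01  3.64] 0.0007680282411213957
```

View pics/mid.png

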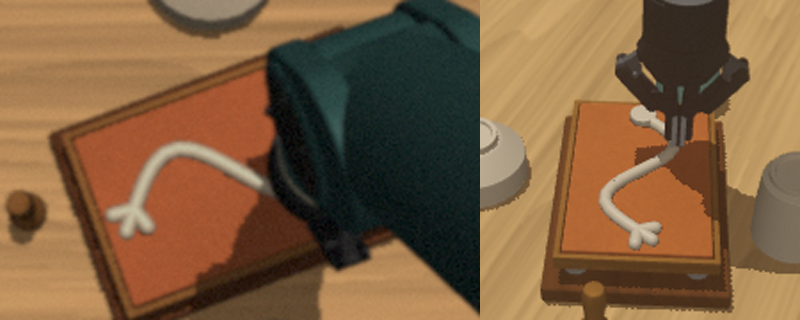

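The fingertips are on the first bend, at (678,140) in the side crop, pressing about 3.5 N. I'll continue with a 1 mm lateral correction.

Call:
drive_tool(increments="0.04 0.015 0 0 0 0 0; 0.035 0.025 0 0 0 0 0; 0.04 0.02 0 0 0 0 0; 0.04 0.025 0 0 0 0 0; 0.035 0.03 0 0 0 0 0; 0.03 0.03 0 0 0 0 0; 0.03 0.035 0 0 0 0 0; 0.035 0.035 0 0 0 0 0; 0.03 0.03 0 0 0 0 0; 0.025 0.035 0 0 0 0 0; 0.03 0.035 0 0 0 0 0; 0.03 0.04 0 0 0 0 0")

```text
clock: 10.1
ee_pos: [565.3, -39.9, 77.4]
ee_rot: [-1.821, -2.56, 0.0]
force: [-2.5, -1.9, 3.9]
opening: 0.002
finger_force: 1.9
```

```bash
python3 st.py
```

```text
top 1209 9379
side 960 6353
clk 10.2 pos [566.1 -38.8  77.6] tile xy [ 1.6 -3.9] toolx yaw 1.9064 z [ 0.001  0.001 -1.   ] F [ 0.09 -0.78  3.54] 0.002272578644280337
clk 10.25 pos [566.1 -38.9  77.6] tile xy [ 1.6 -3.8] toolx yaw 1.9063 z [ 0.002  0.002 -1.   ] F [-0.69  1.26  4.36] 0.0034550892054217674
clk 10.3 pos [566.  -38.9  77.6] tile xy [ 1.6 -3.7] toolx yaw 1.9061 z [ 0.002  0.002 -1.   ] F [-0.12  1.28  3.38] 0.0003445108273071269
```

Call:
drive_tool(increments="0.03 0.02 0 0 0 0 0; 0.03 0.025 0 0 0 0 0; 0.03 0.025 0 0 0 0 0; 0.035 0.035 0 0 0 0 0; 0.03 0.035 0 0 0 0 0; 0.03 0.03 0 0 0 0 0; 0.035 0.03 0 0 0 0 0; 0.04 0.025 0 0 0 0 0; 0.04 0.02 0 0 0 0 0; 0.04 0.015 0 0 0 0 0; 0.04 0.005 0 0 0 0 0; 0.04 -0.005 0 0 0 0 0")

```text
clock: 11.5
ee_pos: [577.0, 8.6, 77.8]
ee_rot: [1.82, 2.559, 0.003]
force: [0.7, -1.5, 4.3]
opening: -0.001
finger_force: 1.8
```

```bash
python3 st.py
```

```text
top 1209 9379
side 960 6353
clk 11.6 pos [576.5   9.4  77.8] tile xy [ 43.7 -29.6] toolx yaw 1.9065 z [ 0.002  0.001 -1.   ] F [0.82 0.77 4.37] -0.0016425683338412741
clk 11.65 pos [576.5   9.4  77.7] tile xy [ 43.7 -29.5] toolx yaw 1.9063 z [ 0.001  0.002 -1.   ] F [1.09 0.91 3.42] -0.0029406777324945056
clk 11.7 pos [576.5   9.4  77.7] tile xy [ 43.7 -29.5] toolx yaw 1.9061 z [ 0.001  0.002 -1.   ] F [1.23 0.44 4.08] -0.0018187420510410183
```

Call:
drive_tool(increments="0.045 0 0.003 0 0 0 0; 0.045 -0.015 0 0 0 0 0; 0.035 -0.02 0 0 0 0 0; 0.04 -0.03 0 0 0 0 0; 0.03 -0.03 0 0 0 0 0; 0.035 -0.03 0 0 0 0 0; 0.03 -0.035 0 0 0 0 0; 0.03 -0.035 0 0 0 0 0; 0.03 -0.035 0 0 0 0 0; 0.03 -0.035 0 0 0 0 0; 0.025 -0.03 0 0 0 0 0; 0.025 -0.03 0 0 0 0 0")

```text
clock: 12.9
ee_pos: [531.9, 35.2, 77.2]
ee_rot: [1.821, 2.56, -0.0]
force: [3.3, -1.5, 4.2]
opening: 0.0
finger_force: 2.0
```

```bash
python3 st.py;python3 - <<'E'
import sys;sys.path.insert(0,".")
from h import *
a=camera("top")["img"][170:310,250:460];b=camera("side")["img"][150:330,240:420]
a=cv2.resize(a,(480,320),interpolation=2);b=cv2.resize(b,(320,320),interpolation=2)
cv2.imwrite("pics/leaf.png",np.hstack([a,b]))
E
```

```text
top 1209 9379
side 960 6353
clk 13.0 pos [531.1  35.5  77.1] tile xy [83.2  4.7] toolx yaw 1.9058 z [-0.001 -0.    -1.   ] F [0.93 0.25 4.01] 0.0017318325365319456
clk 13.05 pos [531.2  35.5  77.1] tile xy [83.2  4.7] toolx yaw 1.9057 z [-0.002 -0.    -1.   ] F [0.41 0.74 4.23] -0.0017996735030313402
clk 13.1 pos [531.2  35.4  77. ] tile xy [83.2  4.7] toolx yaw 1.9057 z [-0.002 -0.    -1.   ] F [0.93 0.85 3.8 ] 0.002586596218476898
```

View pics/leaf.png

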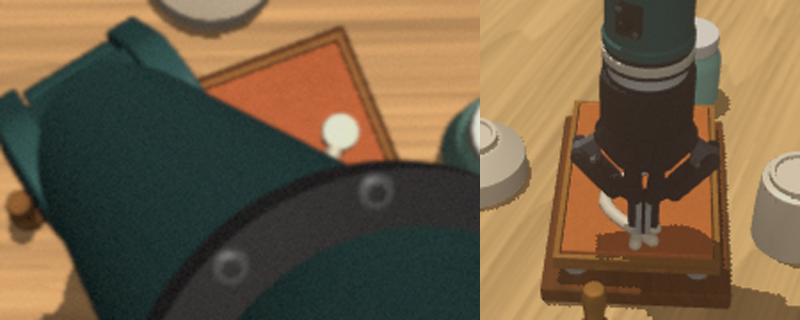

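The fingertips are on the leaf fork, at (640,235) in the side crop, still pressing about 4 N. Now I'll lift away.

Call:
drive_tool(increments="0 0 -0.03 0 0 0 0;0 0 -0.05 0 0 0 0;0 0 -0.1 0 0 0 0;0 0 -0.2 0 0 0 0;0 0 -0.25 0 0 0 0;0 0 -0.25 0 0 0 0;0 0 -0.25 0 0 0 0;0 0 -0.25 0 0 0 0;0 0 -0.2 0 0 0 0;0 0 -0.1 0 0 0 0;0 0 0 0 0 0 0;0 0 0 0 0 0 0")

```text
clock: 14.4
ee_pos: [531.5, 34.8, 244.7]
ee_rot: [-1.821, -2.559, 0.002]
force: [-0.1, -0.3, -0.0]
opening: 0.002
finger_force: 0.0
```

```bash
python3 st.py;python3 - <<'E'
import sys;sys.path.insert(0,".")
from h import *
b=camera("side")["img"][150:330,240:440];cv2.imwrite("pics/end.png",cv2.resize(b,(500,450),interpolation=2))
E
```

```text
top 1209 9379
side 960 6353
clk 14.5 pos [531.3  34.8 244. ] tile xy [82.6  4.8] toolx yaw 1.9053 z [-0.003 -0.    -1.   ] F [-0.24  0.52 -0.01] -0.002058404426940588
clk 14.55 pos [531.3  34.9 244. ] tile xy [82.7  4.7] toolx yaw 1.9053 z [-0.003 -0.    -1.   ] F [-0.5  -0.68  0.47] -0.0013954620022731071
clk 14.6 pos [531.5  35.  244.1] tile xy [82.7  4.5] toolx yaw 1.9054 z [-0.002 -0.    -1.   ] F [-0.2 -0.1  1.2] 0.001650602732434313
```

View pics/end.png

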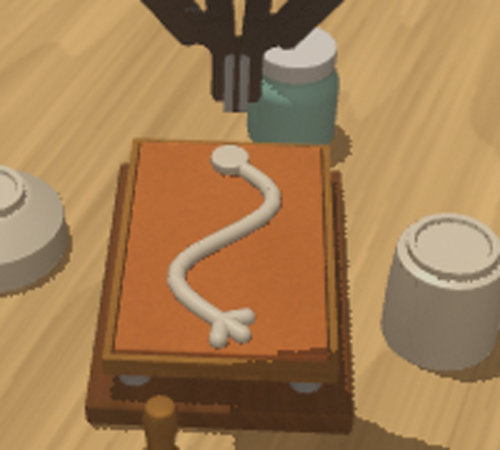

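The hand is clear of the tile, the tile still lies in its tray, and the neighbouring things are undisturbed, so I'm handing in.

```bash
python3 -c "
from workcell import *
print(close_job())"
```

```text
the job is handed in; nothing more can be done
None
```

I felt the stem from the boss along all its bends to the leaf at about 4 N with the tray only 2–3 mm down, strayed about 2–3 mm from the ridge's centre line near its middle, lifted the hand clear with the tile still in its tray, and handed the job in at about 15 s; no verdict came back.

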